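# Lay the wax block down and shut the drawer

### The arm

A 6-joint arm with a two-finger parallel gripper is mounted at the origin on the work surface. World frame = base frame: x ahead of the robot, y to its left, z up, the work surface at z = 0. Lengths are in m, angles in rad, forces in N, time in s.
With the tool pointing down it reaches from about 0.3 to 0.775 m from the base axis. Payload 14.6 kg.
Tool frame: the origin (TCP) lies at the very end of the fingers, on their centre line; the grasp point (between the pads) lies 19 mm behind it; z points along the fingers, y is the line along which they close (so a half turn about z gives the same grasp; the last joint's range is limited). The gripper opens to 94 mm and grips with 3 to 60 N. Pads are 16 mm wide; open, the fingers measure 119 mm over their backs; the gripper's body (75 mm by 177 mm) begins 78 mm behind the grasp point.
Start: joints at [1.091, 0.3, 1.521, -0, 1.321, -0.067], TCP at [0.221, 0.504, 0.205] pointing down, gripper open.
Joint ranges: [-3.03, 3.03], [-0.79, 2.21], [0.23, 2.52], [-1.04, 4.18], [0, 3.07], [-2.55, 2.55]. Speed limits (rad/s): [2.22, 2.22, 2.57, 3.14, 3.14, 3.14].

### API

Orientations are given as [roll, pitch, yaw] about the fixed x, y, z axes, in that order (R = Rz(yaw) Ry(pitch) Rx(roll)).
In Python, from station import ctrl gives the robot as it stands.
- The arm moves only by the shell command python3 -m pendant 'ROWS' [OPENING] [FORCE]. ROWS is JSON, a list of rows, each a list of 2 entries, a list of its own where there are three numbers: the shift along the world's x, y, z in cm, then the turn about the world's z in rad. A call has 1 to 20 rows; each row shifts and turns the commanded pose from where the row before left it; what a row does not reach is not made up. A row lasts 1/12 s, in which the tool goes at most 41.7 mm and 7.16 degrees, less where a joint would pass 70% of its speed; a pose out of reach is approached as far as the arm can. A call is refused whole if a number of a shift passes 4.17 or a number of a turn 0.125, either way. A call with a gripper value outside its range is refused whole. OPENING is the opening, from 0 (shut) to 1 (fully open), set as the call begins (- or left out, the last holds). The fingers move at their own pace and stop on an object; FORCE is the grip in N (left out, the last holds). Time passes only in rows, so rows that do not move let the fingers close. It gives the time, the measured TCP pose, the force, the opening and the grip force at its end, in the units of the state.
- ctrl.get_obs(): the state, without advancing time (a new reading comes with each control period).
- ctrl.camera(name): name is "side" or "top" or "wrist"; returns a dict with "color" (384x512x3 uint8, red, green, blue), "intrinsics" (3x3 intrinsics, pixels), "camera_from_world" (4x4, takes a point from world to camera coordinates). Camera axes: x right, y down, z forward; pixel columns grow to the right and rows downward; lengths in m; the calibration is good to about 2 mm. A picture is of the moment at which its call begins. There is no depth.
- ctrl.hand_in(): hands the job in; it is judged then, once.
The state is a dict: "time_s": time; "qpos": joint angles; "joint_vel": joint speeds; "tau": joint torques, N m; "ee_pos": TCP position; "eef_rot": TCP orientation; "force": force on the tool from outside, world axes, zero at the start; "moment": the same for the moment, N m; "grip_width": finger opening in m; "grip_force": force on a finger pad.
Only numpy, scipy, OpenCV 4.12 (cv2) and the standard library are available. Lean on these libraries where they do the work, as an engineer would, in place of code of your own. Each camera call takes 0.05 s, during which the arm holds its last target. There are 200 camera calls.

### The job

First lift the tall honey jar out of the open drawer and set it down upright, without dropping it, wholly on the round cork mat beside the squat jar. Then tip the standing wax block over against the low batten at its foot, so that it lies flat across both battens in the drawer. Then push the drawer fully home past its catch; leave the squat jar, the smoker and the hive tool where they are.

Things in the scene. Friction and masses are not known exactly. Their poses are not given: they have to be found in the camera images.
- drawer (a joint): Opening of the shallow wooden drawer in m: 0 is fully home (front against the cabinet), about 0.165 to 0.19 at the start, 0.20 its limit. It slides with about 1.5 N of friction; a spring ball catch resists with about 7 N more (9 N in all) between 14 and 6 mm, then snaps it in to a solid stop at 0. No handle: push on the front.
- drawer_face (a point): Centre of the drawer's outer front face, 40 mm above the bench. Its x axis points level along the drawer's closing direction (into the cabinet), y across the drawer (to the left when looking into the cabinet), z up. The front panel is 340 mm wide (y), 66 mm high (from 6 to 72 mm above the bench) and 15 mm thick.
- drawer_bed (a point): Middle of the drawer's inner floor, 117.5 mm behind the front face, 14 mm above the bench; same axes as drawer_face. The floor is 300 mm wide (y) and 205 mm deep (x); side and back walls stand 42 mm above the floor and are 8 mm thick. Two battens run the full depth on the floor, 12 mm high and 15 mm wide, centred at y = +42.5 and -42.5 mm; outside each is an empty 100 mm wide bay where the wax block and the tall jar stand, one in each.
- cabinet: Low plywood cabinet that the drawer slides into, standing on the bench; origin at the bottom centre of its front face, x axis into the cabinet. 348 mm wide (y), 250 mm deep (x from 0 to 250), 136 mm high; its opening is 124 mm high, too low for the standing block or the tall jar.
- wax_block: Cast wax block, pale tan, 80 x 80 x 150 mm, standing on end on the floor of one bay of the drawer (left or right); origin at the centre of its underside as it stands, z axis along its 150 mm length. 0.6 to 0.9 kg: too wide to grip; a level push of about 2 to 3 N near its top tips it, and it falls by itself once leaned over about 28 degrees.
- wax_block_center (a point): Centre of the wax block, same axes.
- tall_jar: Closed amber honey jar, round, 62 mm diameter, 130 mm tall, straight-sided (the top 18 mm is a steel lid of the same diameter), about 0.4 kg, standing on the floor of the other bay of the drawer; origin at the centre of its underside, z up.
- mat: Round cork mat fixed to the bench, 180 mm diameter, 8 mm thick, to the left or right of the drawer; origin at the centre of its underside.
- squat_jar: Bystander: short amber jar, 58 mm diameter, 72 mm tall, standing on the mat about 48 mm from the mat's centre; origin at the centre of its underside.
- smoker: Bystander: steel bee smoker on the bench, on the side where the mat is not. Can 90 mm diameter with its axis at the origin, spout up to 185 mm high, wooden bellows reaching 103 mm out along its own -x axis and 90 mm wide; origin at the centre of the can's underside.
- hive_tool: Bystander: flat steel hive tool, 220 mm long along its y axis (y from -95 to 125 mm), up to 50 mm wide, 5 mm thick, lying on top of the cabinet; origin on its underside.
Not all that is in view belongs to the job. Leave any green look-alike of the tall_jar alone.

How it is judged:
By the outcome, as a careful person would: the job done as asked, in the order asked, and still so for the second after the job is handed in, with the robot touching nothing.
It also fails if it takes over 72 s, if anything falls off the work surface, if the arm or the gripper's body presses on something with over 40 N, if the wrist force passes 120 N, or if a joint passes its speed limit or range.

## Working session

There is one attempt and no reset: what is moved stays moved. The work goes in short steps, Python scripts to look and compute and a shell command to move; the robot and the scene stay as the last step left them, time stands still between calls to the robot, and variables do not carry over. Pictures are saved under pics/ and viewed, at most 12 in all, crops included, and the job is handed in when it is done.

```bash
mkdir -p pics; ls
cat > h.py <<'E'
from station import ctrl
import numpy as np, cv2
def snap(n,f):
    c=ctrl.camera(n); cv2.imwrite('pics/'+f,c['color'][:,:,::-1]); np.savez('pics/'+f+'.npz',**c); return c
def ray(c,u,v,z):
    K=np.array(c['intrinsics']);T=np.array(c['camera_from_world']);R=T[:3,:3];o=-R.T@T[:3,3]
    d=R.T@np.linalg.solve(K,[u,v,1.]); return o+d*(z-o[2])/d[2]
def proj(c,p):
    K=np.array(c['intrinsics']);T=np.array(c['camera_from_world']);q=K@(T[:3,:3]@np.array(p)+T[:3,3]);return q[:2]/q[2]
E
python3 - <<'E'
from h import *
for n in ['top','side']:
    c=snap(n,n+'1.png'); T=c['camera_from_world']; print(n,-T[:3,:3].T@T[:3,3],T[2,:3])
E
```

```text
pics
top [ 0.49865116 -0.01293311  1.25757983] [ 0.11829961 -0.00580083 -0.992961  ]
side [-0.00516639 -0.73302912  0.84742034] [ 0.50784768  0.59327676 -0.6245906 ]
```

View pics/top1.png

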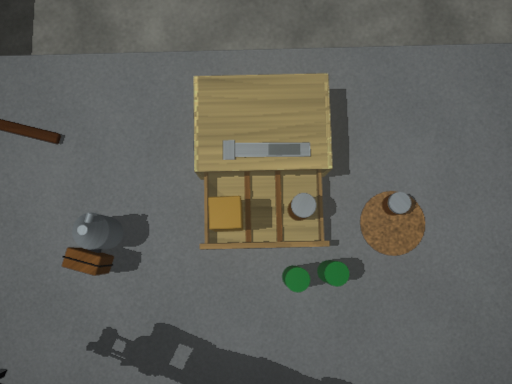

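View pics/side1.png

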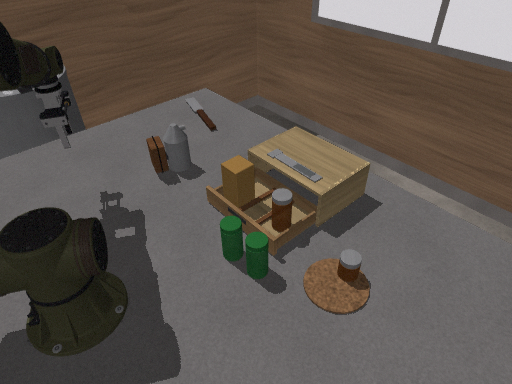

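The top view has +x up and +y left. The wax block is at (225,212), the tall jar lid at (303,206), the mat at (393,222), the squat jar at (400,203) and the smoker at (95,232). Green decoys stand at (297,279) and (335,273), and the drawer front runs from (201,245) to (328,244). I'll measure these next.

Run:
```python
from h import *
L=lambda f:dict(np.load('pics/'+f+'.npz'))
c=L('top1.png'); im=cv2.cvtColor(c['color'],cv2.COLOR_RGB2HSV)
def blobs(lo,hi,amin=60):
    m=cv2.inRange(im,np.array(lo),np.array(hi)); n,_,s,ce=cv2.connectedComponentsWithStats(m)
    return [(s[i].tolist(),ce[i].round(1).tolist()) for i in range(1,n) if s[i][4]>amin]
print('px',[ (p,im[p[1],p[0]].tolist()) for p in [(225,212),(303,206),(400,203),(393,235),(265,245),(297,279),(225,180),(210,160)]])
print('green',blobs((45,80,40),(85,255,255)))
m=cv2.inRange(im,np.array((0,0,110)),np.array((180,50,255)))
n,_,s,ce=cv2.connectedComponentsWithStats(m)
print('grey',[(s[i].tolist(),ce[i].round(1)) for i in range(1,n) if s[i][4]>40])
w=cv2.inRange(im,np.array((12,200,120)),np.array((22,255,255)));n,lab,s,ce=cv2.connectedComponentsWithStats(w)
i=1+s[1:,4].argmax(); print('wax',s[i],ce[i]); 
cn=cv2.findContours((lab==i).astype('uint8'),0,2)[0][0]; print(cv2.minAreaRect(cn))
print('mat',blobs((5,80,60),(16,200,200),150))
R=lambda u,v,z:ray(c,u,v,z).round(4)
print('jar',R(303.5,206,.144),'squat',R(400,203,.08),'mat',R(393,222.5,.008),'wax',R(*ce[i],.164))
print('front',R(201,247,.072),R(329,245.5,.072),'cab',R(194,171,.136),R(331,170,.136))
print('green',R(297,279,.13),R(336,273,.13))
print('smoker',R(83,230,.18))
```

```text
px [((225, 212), [20, 155, 156]), ((303, 206), [94, 13, 134]), ((400, 203), [100, 17, 132]), ((393, 235), [16, 126, 115]), ((265, 245), [18, 122, 132]), ((297, 279), [66, 165, 108]), ((225, 180), [22, 101, 147]), ((210, 160), [22, 99, 152])]
green [([317, 261, 33, 26, 654], [333.3, 272.6]), ([283, 266, 27, 26, 564], [296.1, 278.4])]
grey [([150, 0, 18, 16, 112], array([159.,   8.])), ([168, 0, 9, 13, 54], array([172.1,   4.4])), ([139, 13, 26, 34, 488], array([153.,  31.])), ([223, 140, 88, 20, 957], array([257.4, 149.6])), ([389, 191, 22, 22, 361], array([399.6, 202. ])), ([291, 193, 25, 24, 471], array([303.2, 204.6])), ([85, 212, 6, 11, 44], array([ 87.5, 217.4])), ([72, 225, 16, 23, 209], array([ 80.1, 235.2]))]Traceback (most recent call last):
  File "<stdin>", line 13, in <module>
ValueError: attempt to get argmax of an empty sequence
```

Run:
```python
from h import *
L=lambda f:dict(np.load('pics/'+f+'.npz'))
c=L('top1.png'); im=cv2.cvtColor(c['color'],cv2.COLOR_RGB2HSV)
R=lambda u,v,z:ray(c,u,v,z).round(4)
def big(lo,hi,x0,x1,y0,y1):
    m=np.zeros(im.shape[:2],'uint8'); m[y0:y1,x0:x1]=cv2.inRange(im,np.array(lo),np.array(hi))[y0:y1,x0:x1]
    cn=max(cv2.findContours(m,0,2)[0],key=cv2.contourArea); return cn
w=big((15,135,100),(23,255,255),200,250,185,240); r=cv2.minAreaRect(w); print('wax',r,R(*r[0],.164),[R(*p,.164)[:2].tolist() for p in cv2.boxPoints(r)])
m=big((5,70,40),(22,255,255),350,435,180,265); e=cv2.minEnclosingCircle(m); print('mat',e,R(*e[0],.008))
print('jar',R(303.2,205,.144),'squat',R(399.6,202.5,.08))
f=[R(201,246.5,.072),R(329,244.8,.072)];g=[R(195,171,.136),R(331,170,.136)]
print('front',f,'cab',g)
print('green',R(297,279,.13),R(336,273,.13),'smoker spout',R(83,230,.18), 'can', R(95,235,.1))
o=ctrl.get_obs(); print(o['ee_pos'],o['eef_rot'],o['grip_width'])
```

```text
wax ((224.3349151611328, 212.20281982421875), (32.404170989990234, 32.62135696411133), 87.51044464111328) [0.592  0.0532 0.164 ] [[0.6308, 0.0938], [0.6322, 0.0144], [0.5534, 0.0129], [0.5521, 0.0916]]
mat ((392.483642578125, 222.55274963378906), 32.91961669921875) [ 0.564  -0.4013  0.008 ]
jar [ 0.6062 -0.1409  0.144 ] squat [ 0.6121 -0.4009  0.08  ]
front [array([0.5119, 0.1212, 0.072 ]), array([ 0.5072, -0.2122,  0.072 ])] cab [array([0.7001, 0.1265, 0.136 ]), array([ 0.6935, -0.2153,  0.136 ])]
green [ 0.4255 -0.1199  0.13  ] [ 0.4374 -0.2164  0.13  ] smoker spout [0.5573 0.3884 0.18  ] can [0.5481 0.3875 0.1   ]
[0.22054188 0.50360519 0.20497098] [-3.14060279e+00 -6.22351100e-05  2.72881749e+00] 0.09387258370495073
```

```bash
python3 -m pendant '[[[2.1,-3.55,0.1],0.023],[[2.1,-3.55,0.1],0.023],[[2.1,-3.55,0.1],0.023],[[2.1,-3.55,0.1],0.023],[[2.1,-3.55,0.1],0.023],[[2.1,-3.55,0.1],0.023],[[2.1,-3.55,0.1],0.023],[[2.1,-3.55,0.1],0.023],[[2.1,-3.55,0.1],0.023],[[2.1,-3.55,0.1],0.023],[[2.1,-3.55,0.1],0.023],[[2.1,-3.55,0.1],0.023],[[2.1,-3.55,0.1],0.023],[[2.1,-3.55,0.1],0.023],[[2.1,-3.55,0.1],0.023],[[2.1,-3.55,0.1],0.023],[[2.1,-3.55,0.1],0.023],[[2.1,-3.55,0.1],0.023]]' 1
python3 -m pendant '[[[0,0,0],0],[[0,0,0],0]]'
python3 - <<'E'
from h import *
c=snap('wrist','wrist1.png')
E
```

```text
time_s: 1.6
ee_pos: [0.5991, -0.1372, 0.2231]
eef_rot: [3.141, -0.001, -3.139]
force: [1.7, 0.8, -0.1]
grip_width: 0.0938
grip_force: 0.0
time_s: 1.77
ee_pos: [0.5987, -0.1367, 0.222]
eef_rot: [3.141, -0.002, 3.14]
force: [0.1, 1.2, 0.7]
grip_width: 0.0938
grip_force: 0.0
```

View pics/wrist1.png

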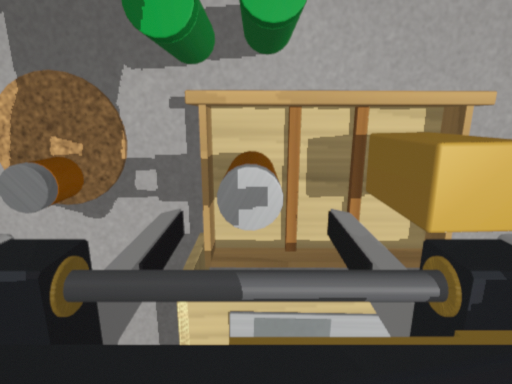

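The wrist view shows the jar lid centred near (250,197), between the fingers. The squat jar lid is at (29,187), and the drawer front's top edge runs along row ~92.

Run:
```python
from h import *
c=dict(np.load('pics/wrist1.png.npz')); R=lambda u,v,z:ray(c,u,v,z).round(4)
print('jar',R(250,197,.144),'L/R',R(217.5,197,.144),R(283,197,.144),'squat',R(29,187,.08),'front outer',R(186,92,.072),R(493,92,.072),'block',R(367,133,.164),R(432,228,.164))
```

```text
jar [ 0.6051 -0.1414  0.144 ] L/R [ 0.605  -0.1714  0.144 ] [ 0.6052 -0.1108  0.144 ] squat [ 0.6106 -0.3953  0.08  ] front outer [ 0.5066 -0.2116  0.072 ] [0.5072 0.1224 0.072 ] block [ 0.5459 -0.0458  0.164 ] [0.628  0.0184 0.164 ]
```

```bash
python3 -m pendant '[[[0.7,-0.45,-1],0],[[0,0,-2],0],[[0,0,-2],0],[[0,0,-2],0],[[0,0,-2],0],[[0,0,-2],0],[[0,0,-1.5],0],[[0,0,0],0],[[0,0,0],0]]' 1
python3 -m pendant '[[[0,0,0],0],[[0,0,0],0],[[0,0,0],0],[[0,0,0],0],[[0,0,0],0],[[0,0,0],0],[[0,0,0],0],[[0,0,0],0],[[0,0,0],0]]' 0 25
```

```text
time_s: 2.57
ee_pos: [0.6055, -0.1388, 0.0982]
eef_rot: [3.141, -0.001, -3.139]
force: [-0.3, 0.1, 1.2]
grip_width: 0.0938
grip_force: 0.0
time_s: 3.32
ee_pos: [0.6058, -0.1399, 0.0988]
eef_rot: [-3.141, 0.001, -3.141]
force: [-0.7, -1.3, 5.0]
grip_width: 0.0619
grip_force: 24.9
```

```bash
python3 -m pendant '[[[0,0,0.5],0],[[0,0,1],0],[[0,0,2],0],[[0,0,2],0],[[0,0,2],0],[[0,0,2],0],[[0,0,2],0],[[0,0,2],0],[[0,0,1],0],[[0,0,0],0]]'
python3 -m pendant '[[[-0.5,-1],0],[[-1,-2,0],0]]' 2>&1 | tail -1
python3 -m pendant '[[[-0.4,-1,0],0],[[-0.8,-2.5,0],0],[[-0.8,-2.5,0],0],[[-0.8,-2.5,0],0],[[-0.8,-2.5,0],0],[[-0.8,-2.5,0],0],[[-0.8,-2.5,0],0],[[-0.8,-2.5,0],0],[[-0.8,-2.5,0],0],[[-0.8,-2.5,0],0],[[-0.6,-1.5,0],0],[[-0.2,-0.5,0],0],[[0,0,0],0],[[0,0,0],0]]'
python3 - <<'E'
from h import *
c=snap('top','top2.png');
E
```

```text
time_s: 4.15
ee_pos: [0.6062, -0.1398, 0.246]
eef_rot: [-3.141, 0.003, -3.14]
force: [0.6, 0.4, -2.9]
grip_width: 0.0617
grip_force: 24.9
invalid input
time_s: 5.32
ee_pos: [0.5218, -0.394, 0.2428]
eef_rot: [3.141, -0.001, -3.14]
force: [0.0, 0.2, -2.3]
grip_width: 0.062
grip_force: 24.9
```

View pics/top2.png

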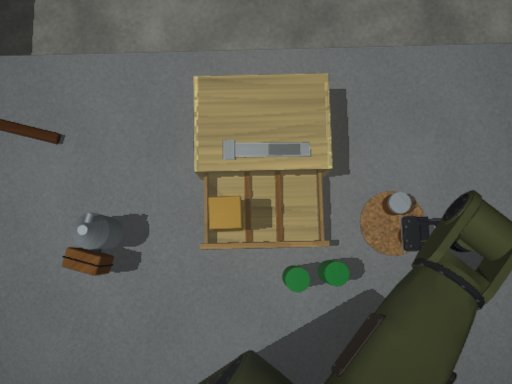

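The top view shows the jar lifted out and hanging over the near half of the mat; nothing else has moved. Lowering it now.

```bash
python3 -m pendant '[[[0.2,-0.6,-1],0],[[0,0,-2],0],[[0,0,-2],0],[[0,0,-2],0],[[0,0,-2],0],[[0,0,-2],0],[[0,0,-2],0],[[0,0,-1],0],[[0,0,-0.3],0],[[0,0,0],0],[[0,0,0],0]]'
python3 -m pendant '[[[0,0,-0.15],0],[[0,0,-0.15],0],[[0,0,-0.1],0],[[0,0,0],0]]'
```

```text
time_s: 6.28
ee_pos: [0.5242, -0.4009, 0.1015]
eef_rot: [-3.141, 0.001, -3.14]
force: [-0.2, 0.1, -3.4]
grip_width: 0.0621
grip_force: 24.9
time_s: 6.62
ee_pos: [0.5236, -0.4007, 0.0965]
eef_rot: [-3.141, 0.0, -3.14]
force: [-0.2, 0.0, -2.7]
grip_width: 0.0621
grip_force: 24.9
```

```bash
python3 -m pendant '[[[0,0,-0.1],0],[[0,0,-0.1],0],[[0,0,-0.1],0],[[0,0,0],0]]'
python3 -m pendant '[[[0,0,-0.1],0],[[0,0,0],0]]'
```

```text
time_s: 6.95
ee_pos: [0.5236, -0.4007, 0.0932]
eef_rot: [3.141, -0.0, -3.14]
force: [0.4, -0.6, -2.4]
grip_width: 0.0621
grip_force: 24.9
time_s: 7.12
ee_pos: [0.5238, -0.4009, 0.0928]
eef_rot: [-3.141, 0.001, -3.14]
force: [-0.2, 0.6, -0.1]
grip_width: 0.0618
grip_force: 24.9
```

```bash
python3 -m pendant '[[[0,0,-0.1],0],[[0,0,0],0],[[0,0,0],0]]'
python3 -m pendant '[[[0,0,0],0],[[0,0,0],0],[[0,0,0],0],[[0,0,0],0],[[0,0,0],0],[[0,0,0],0]]' 1
python3 -m pendant '[[[0,0,1],0],[[0,0,2],0],[[0,0,2.5],0],[[0,0,2.5],0],[[0,0,2.5],0],[[0,0,2.5],0],[[0,0,2],0]]'
python3 - <<'E'
from h import *
c=snap('side','side2.png')
E
```

```text
time_s: 7.37
ee_pos: [0.5239, -0.4013, 0.0925]
eef_rot: [-3.14, 0.001, -3.141]
force: [-0.4, -1.6, 5.3]
grip_width: 0.0621
grip_force: 25.0
time_s: 7.87
ee_pos: [0.5236, -0.4007, 0.0913]
eef_rot: [3.141, -0.0, -3.14]
force: [0.1, -0.3, -0.7]
grip_width: 0.0937
grip_force: 0.0
time_s: 8.45
ee_pos: [0.5237, -0.4007, 0.2446]
eef_rot: [-3.14, 0.002, -3.14]
force: [0.4, -0.5, -0.9]
grip_width: 0.0938
grip_force: 0.0
```

View pics/side2.png

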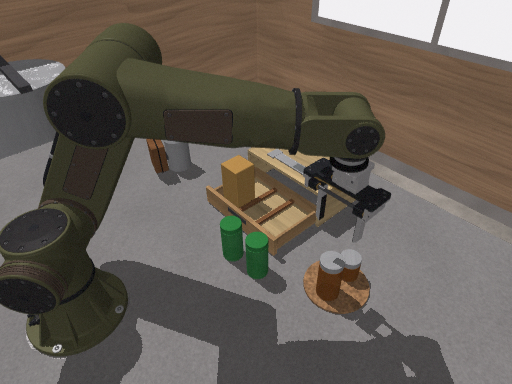

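The side view shows the tall jar upright on the near half of the mat at about (330,275), behind it the squat jar at (350,265), and the block still standing. Next I move to the block's +y side with the fingers shut.

```bash
python3 -m pendant '[[[0.2,1,0],0],[[0.43,3,0],0],[[0.43,3.35,0],0],[[0.43,3.35,0],0],[[0.43,3.35,0],0],[[0.43,3.35,0],0],[[0.43,3.35,0],0],[[0.43,3.35,0],0],[[0.43,3.35,0],0],[[0.43,3.35,0],0],[[0.43,3.35,0],0],[[0.43,3.35,0],0],[[0.43,3.35,0],0],[[0.43,3.35,0],0],[[0.43,3.35,0],0],[[0.43,3.35,0],0],[[0.43,3.35,0],0],[[0.2,1,0],0],[[0,0,0],0]]' 0 10
python3 - <<'E'
from h import *
c=snap('wrist','wrist2.png')
E
```

```text
time_s: 10.08
ee_pos: [0.5956, 0.1544, 0.2401]
eef_rot: [-3.141, -0.002, -3.137]
force: [-0.5, -0.5, 0.1]
grip_width: 0.0007
grip_force: 0.0
```

View pics/wrist2.png

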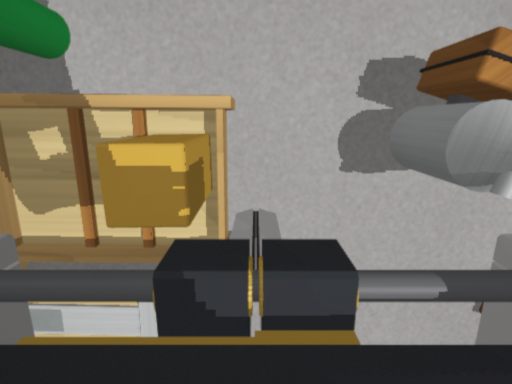

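The wrist view shows the block intact, its +y face along about columns 190–210. The shut fingers are outside the drawer and well clear of the smoker. Descend, then push.

```bash
python3 -m pendant '[[[-0.2,-0.5,-1.5],0],[[-0.2,-0.5,-2.5],0],[[0,-0.5,-2.5],0],[[0,-0.5,-2.5],0],[[0,0,-1.5],0],[[0,0,0],0],[[0,0,0],0]]'
python3 -m pendant '[[[0,-1,0],0],[[0,-1,0],0],[[0,-0.5,0],0],[[0,-0.5,0],0],[[0,-0.5,0],0],[[0,-0.5,0],0],[[0,0,0],0]]'
```

```text
time_s: 10.72
ee_pos: [0.5922, 0.1305, 0.1364]
eef_rot: [-3.141, -0.001, 3.141]
force: [0.1, -0.4, 0.8]
grip_width: 0.0002
grip_force: 0.0
time_s: 11.3
ee_pos: [0.5925, 0.091, 0.1367]
eef_rot: [-3.141, 0.0, -3.141]
force: [-0.0, 2.0, 0.7]
grip_width: 0.0001
grip_force: 1.2
```

```bash
python3 -m pendant '[[[0,-0.4,0],0],[[0,-0.4,0],0],[[0,-0.4,0],0],[[0,-0.4,0],0],[[0,-0.4,0],0],[[0,0,0],0]]'
python3 -m pendant '[[[0,-0.4,0],0],[[0,-0.4,0],0],[[0,-0.4,0],0],[[0,-0.4,0],0],[[0,-0.4,0],0],[[0,0,0],0],[[0,0,0],0]]'
python3 - <<'E'
from h import *
c=snap('side','side3.png')
E
```

```text
time_s: 11.8
ee_pos: [0.5923, 0.0709, 0.1362]
eef_rot: [-3.141, -0.0, -3.141]
force: [-0.4, 1.6, -0.1]
grip_width: 0.0005
grip_force: 0.4
time_s: 12.38
ee_pos: [0.5924, 0.0514, 0.1363]
eef_rot: [-3.141, -0.0, -3.141]
force: [0.5, -0.4, 0.2]
grip_width: 0.0005
grip_force: 0.0
```

View pics/side3.png

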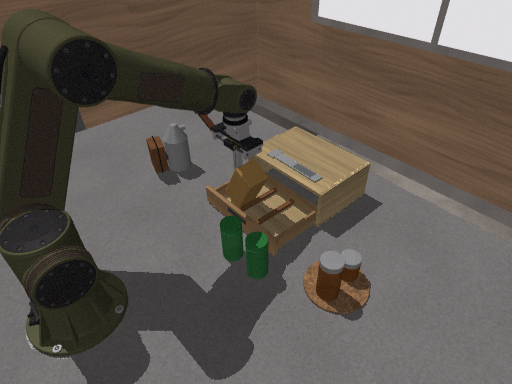

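The side view shows the block at (248,183) leaning well over towards -y, already off the finger. I'll give it time to land, then raise the tool.

```bash
python3 -m pendant '[[[0,0,0],0],[[0,0,0],0],[[0,0,0],0],[[0,0,1],0],[[0,0,2],0],[[0,0,3],0],[[0,0,3],0],[[0,0,2],0],[[0,2,0],0],[[0,3,0],0],[[0,3,0],0],[[0,3,0],0],[[0,0,0],0]]'
python3 - <<'E'
from h import *
a=snap('side','side4.png')['color'];b=snap('top','top4.png')['color']
g=np.hstack([cv2.resize(a[100:260,140:380],(400,267)),cv2.resize(b[60:300,170:440],(300,267))]); cv2.imwrite('pics/m4.png',g[:,:,::-1])
E
```

```text
time_s: 13.52
ee_pos: [0.5919, 0.1662, 0.2471]
eef_rot: [3.141, 0.0, -3.137]
force: [-0.0, -0.4, 0.3]
grip_width: 0.0006
grip_force: 0.0
```

View pics/m4.png

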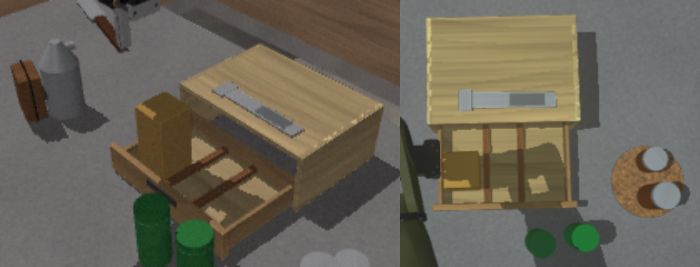

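The block rocked back upright, at about its original spot, because the push stopped a little too soon. I'll push again and go further.

```bash
python3 -m pendant '[[[0,-1,-1],0],[[0,-1,-2],0],[[0,-1,-2.5],0],[[0,-0.5,-2.5],0],[[0,0,-2],0],[[0,0,-1.1],0],[[0,0,0],0],[[0,0,0],0]]'
python3 -m pendant '[[[0,-1,0],0],[[0,-1,0],0],[[0,-0.5,0],0],[[0,-0.5,0],0],[[0,-0.5,0],0],[[0,-0.5,0],0],[[0,-0.5,0],0],[[0,-0.5,0],0],[[0,-0.5,0],0],[[0,-0.5,0],0],[[0,0,0],0]]'
python3 -m pendant '[[[0,-0.5,0],0],[[0,-0.5,0],0],[[0,-0.5,0],0],[[0,-0.5,0],0],[[0,-0.5,0],0],[[0,-0.5,0],0],[[0,-0.5,0],0],[[0,-0.5,0],0],[[0,-0.5,0],0],[[0,-0.5,0],0],[[0,0,0],0],[[0,0,0],0],[[0,0,0],0],[[0,0,0],0],[[0,0,0],0]]'
python3 - <<'E'
from h import *
a=snap('side','side5.png')['color'];b=snap('top','top5.png')['color']
g=np.hstack([cv2.resize(a[100:260,140:380],(400,267)),cv2.resize(b[60:300,170:440],(300,267))]); cv2.imwrite('pics/m5.png',g[:,:,::-1])
E
```

```text
time_s: 14.28
ee_pos: [0.5926, 0.126, 0.1358]
eef_rot: [-3.142, 0.0, -3.141]
force: [-0.2, -0.1, 0.7]
grip_width: 0.0004
grip_force: 0.0
time_s: 15.2
ee_pos: [0.5923, 0.0657, 0.1352]
eef_rot: [-3.141, -0.001, -3.141]
force: [0.8, 3.3, -2.9]
grip_width: 0.0005
grip_force: 1.5
time_s: 16.45
ee_pos: [0.5924, 0.017, 0.1355]
eef_rot: [-3.142, 0.0, -3.14]
force: [0.8, -0.0, 0.5]
grip_width: 0.0004
grip_force: 0.0
```

View pics/m5.png

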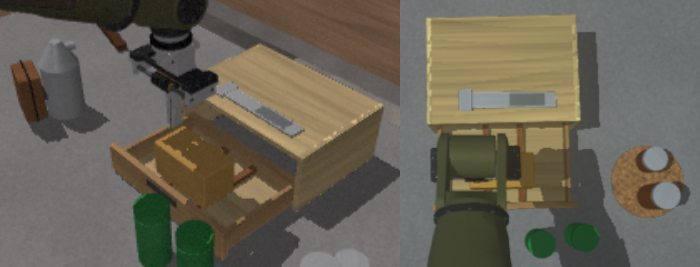

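The block now lies flat across the battens, at about (195,165) in the side crop. Raising the tool next, and checking the green decoys' height and the block before the push.

```bash
python3 -m pendant '[[[0,0.5,1],0],[[0,0,3],0],[[0,0,3],0],[[0,0,3],0],[[0,0,1.5],0],[[-2,-1,0],0],[[-3,-1,0],0],[[-3,-1,0],0],[[-3,-1,0],0],[[-2,-1,0],0],[[0,0,0],0],[[0,0,0],0]]'
python3 - <<'E'
from h import *
c=dict(np.load('pics/side1.png.npz'))
for p in [(0.4255,-.12),(0.4374,-.2164)]: print([proj(c,(*p,z)).round(0) for z in (0,.11,.13,.15)])
t=dict(np.load('pics/top1.png.npz')); print('hive',ray(t,265,159,.138),ray(t,229,160,.138))
w=snap('wrist','wrist6.png')
E
```

```text
time_s: 17.55
ee_pos: [0.4623, -0.0282, 0.2517]
eef_rot: [-3.141, 0.002, -3.141]
force: [-0.2, 0.1, -0.2]
grip_width: 0.0006
grip_force: 0.0
[array([233., 252.]), array([231., 227.]), array([231., 221.]), array([230., 216.])]
[array([257., 269.]), array([257., 243.]), array([257., 238.]), array([257., 233.])]
hive [ 0.72562887 -0.05016117  0.138     ] [0.72550435 0.04042789 0.138     ]
```

View pics/wrist6.png

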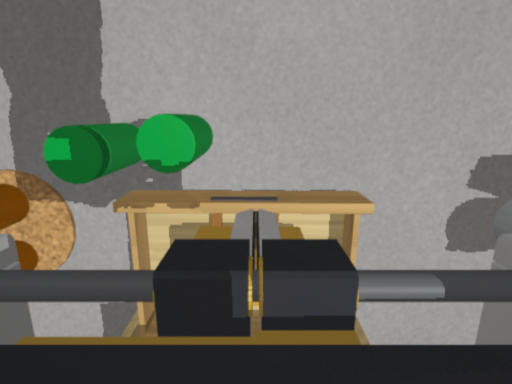

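The wrist view shows the block under the fingers inside the drawer, the green decoys at (165,143) and (77,152) to the side, and the front panel along row ~200. The fingers have room to come down in front of the panel.

```bash
python3 -m pendant '[[[-0.2,-0.5,-1.5],0],[[0,-0.2,-3],0],[[0,0,-3],0],[[0,0,-3],0],[[0,0,-3],0],[[0,0,-3],0],[[0,0,-2],0],[[0,0,-1],0],[[0,0,0],0],[[0,0,0],0]]'
python3 -m pendant '[[[1,0,0],0],[[1,0,0],0],[[0.7,0,0],0],[[0.7,0,0],0],[[0.7,0,0],0],[[0.7,0,0],0],[[0.7,0,0],0],[[0.7,0,0],0],[[0.7,0,0],0],[[0.7,0,0],0]]'
```

```text
time_s: 18.43
ee_pos: [0.4611, -0.035, 0.0559]
eef_rot: [3.142, -0.0, -3.14]
force: [0.5, 0.1, 0.2]
grip_width: 0.0003
grip_force: 0.0
time_s: 19.27
ee_pos: [0.5371, -0.0352, 0.0554]
eef_rot: [-3.142, -0.0, -3.14]
force: [-1.7, -0.7, 1.6]
grip_width: 0.0007
grip_force: 1.1
```

```bash
python3 -m pendant '[[[0.7,0,0],0],[[0.7,0,0],0],[[0.7,0,0],0],[[0.7,0,0],0],[[0.7,0,0],0],[[0.7,0,0],0],[[0.7,0,0],0],[[0.7,0,0],0],[[0.7,0,0],0],[[0.7,0,0],0],[[0.7,0,0],0],[[0.7,0,0],0],[[0.7,0,0],0],[[0.7,0,0],0],[[0.7,0,0],0],[[0,0,0],0]]'
python3 -m pendant '[[[0.4,0,0],0],[[0.4,0,0],0],[[0.4,0,0],0],[[0,0,0],0]]'
```

```text
time_s: 20.6
ee_pos: [0.6427, -0.0351, 0.0555]
eef_rot: [3.141, 0.001, -3.14]
force: [0.2, -0.5, -0.3]
grip_width: 0.0
grip_force: 0.0
time_s: 20.93
ee_pos: [0.6541, -0.0351, 0.0555]
eef_rot: [3.142, 0.001, -3.14]
force: [-0.3, -0.3, -1.1]
grip_width: 0.0005
grip_force: 0.0
```

```bash
python3 -m pendant '[[[0.3,0,0],0],[[0.3,0,0],0],[[0,0,0],0]]'
python3 -m pendant '[[[0.3,0,0],0],[[0.3,0,0],0],[[0,0,0],0]]'
python3 -m pendant '[[[0.2,0,0],0],[[0.2,0,0],0],[[0,0,0],0]]'
```

```text
time_s: 21.18
ee_pos: [0.6599, -0.0352, 0.0555]
eef_rot: [-3.142, 0.0, -3.14]
force: [0.8, 0.7, 0.9]
grip_width: 0.0005
grip_force: 0.0
time_s: 21.43
ee_pos: [0.6655, -0.0352, 0.0555]
eef_rot: [-3.142, -0.0, -3.14]
force: [0.4, -0.4, 0.1]
grip_width: 0.0005
grip_force: 0.0
time_s: 21.68
ee_pos: [0.6698, -0.0352, 0.0555]
eef_rot: [-3.142, 0.001, -3.14]
force: [-0.1, 0.1, 0.7]
grip_width: 0.0005
grip_force: 0.0
```

```bash
python3 -m pendant '[[[0.2,0,0],0],[[0.2,0,0],0],[[0,0,0],0]]' | grep -E 'ee_pos|force'
python3 -m pendant '[[[0.2,0,0],0],[[0.1,0,0],0],[[0,0,0],0]]' | grep -E 'ee_pos|force'
```

```text
ee_pos: [0.6731, -0.0352, 0.0555]
force: [-6.4, -0.1, 5.4]
grip_force: 3.8
ee_pos: [0.6733, -0.0352, 0.0555]
force: [-33.4, -0.2, 17.9]
grip_force: 16.5
```

It's at a solid stop: 33 N with no motion. Back off, raise and look.

```bash
python3 -m pendant '[[[-0.4,0,0],0],[[-1.5,0,0],0],[[-2.5,0,0],0],[[-3,0,0],0],[[-3,0,0],0],[[-1,0,3],0],[[0,0,3],0],[[0,0,3.5],0],[[0,0,3.5],0],[[0,0,3.5],0],[[-2,3,2],0],[[-2,4,0],0],[[-2,4,0],0],[[-2,4,0],0],[[-2,4,0],0],[[-2,4,0],0],[[0,4,0],0],[[0,4,0],0],[[0,0,0],0]]'
python3 - <<'E'
from h import *
a=snap('side','side7.png')['color'];c=snap('top','top7.png');b=c['color']
g=np.hstack([cv2.resize(a[100:320,140:400],(390,330)),cv2.resize(b[60:300,60:440],(400,253),interpolation=2)[:253] if 0 else cv2.copyMakeBorder(cv2.resize(b[60:300,60:440],(400,253)),0,77,0,0,0)]); cv2.imwrite('pics/m7.png',g[:,:,::-1])
im=cv2.cvtColor(b,cv2.COLOR_RGB2HSV)
# front panel outer top edge expected at opening 0 (x=.682..) 
for y in (.06,-.05,-.15): 
    q0=proj(c,(.682,y,.072)); q1=proj(c,(.697,y,.136)); print(y,q0.round(1),q1.round(1), [im[r,int(q0[0])].tolist()[2] for r in range(int(q0[1])-12,int(q0[1])+8)])
E
```

```text
time_s: 23.77
ee_pos: [0.4485, 0.2664, 0.2405]
eef_rot: [3.14, 0.001, -3.136]
force: [0.1, -0.7, 0.5]
grip_width: 0.0008
grip_force: 0.0
0.06 [223.2 181.3] [221.5 171.5] [163, 150, 94, 95, 92, 89, 105, 143, 145, 149, 151, 139, 87, 87, 91, 99, 116, 116, 115, 113]
-0.05 [264.8 180.2] [265.3 170.4] [170, 157, 102, 96, 95, 93, 103, 139, 136, 140, 143, 131, 65, 66, 87, 89, 113, 113, 113, 114]
-0.15 [302.5 179.2] [305.  169.3] [170, 149, 103, 92, 94, 93, 109, 148, 146, 148, 152, 140, 87, 89, 89, 93, 112, 112, 113, 114]
```

View pics/m7.png

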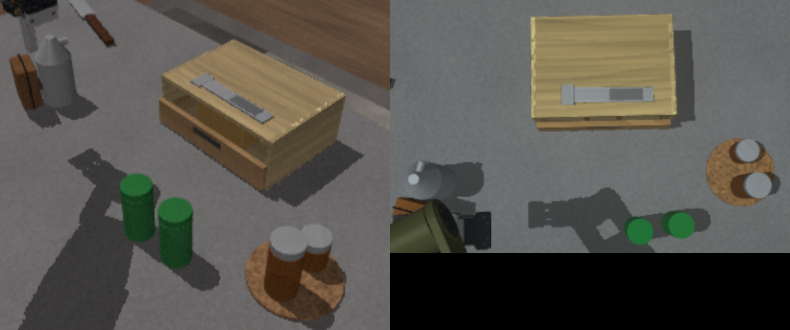

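The side crop shows the drawer front flush with the cabinet. In the top view its outer edge is at row ~180.5, against about 180–181 expected when fully home. Both jars stand on the mat, and the smoker, hive tool and decoys are unmoved. Handing in.

```bash
python3 -c "
from station import ctrl
print(ctrl.hand_in())"
```

```text
the job is handed in; nothing more can be done
None
```

The job is handed in at about 24 s: tall jar upright on the mat, wax block lying flat across both battens (its first tip rocked back upright, so I pushed it again), and the drawer pushed to its stop past the catch; the squat jar, smoker and hive tool looked unmoved in the last pictures.

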